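# Stow the red-capped vial and shut the slide-top case

### The job

Stand the red-capped vial upright in the white slide-top case, then slide the blue lid along its channel over the small yellow end ridge until it is fully home, and press it against the end stop for a moment with about 12 N (at least 10 N) so that it seats. Go gently, by feel: the lid must never load the case with more than 25 N. Leave the other things on the worktop where they are.

Things in the scene. Friction and masses are not known exactly. Their poses are not given: they have to be found in the camera images.
- case: White open-topped plastic case, fixed. Origin: on the worktop under its middle; x along it to its closed (tall) end, y across, z up. Spans x -100 to +117, y +-61 mm. Inner floor z = 4 mm, inside y +-51 mm. Wall tops are the rails, z = 52 mm; lips over them at z 59 to 63 mm reach in to y +-50 mm: a lid channel 7 mm high, 112 mm wide, open at -x. Vial room: from the lid's leading edge to x = 58 mm.
- case_end (a point): Point of the case at x = 98, y = 0, z = 55 mm: mean place of the end stop's face, on the grey insert at the closed end. The insert with stop and ridge sits up to 8 mm further in or out (different each time, fixed in use), which this point does NOT show: feel for it. The yellow ridge, a bar across, 2.5 mm proud of the rails, lies 24 mm before the stop.
- lid: Blue loose sliding lid, 196 (x) x 109 (y) x 6 (z) mm, 0.15 kg or so, in the case's channel, axes parallel to the case's. Origin: middle of its underside. Closes towards the case's +x; starts 92 to 120 mm open; home at about x = 0 in the case (+-8 mm). The leading edge meets the ridge some 23 mm before home. Sliding takes 1 to 2 N, the ridge 4 to 9 N, its drag 2 to 6 N; then it pops up, the force drops, and at the stop rises steeply.
- lid_bar (a point): Centre of the top of the push bar on the lid, 22.5 mm above the lid's underside, over its origin. The bar is 10 mm thick (lid x), 40 mm wide (y), and stands 16.5 mm above the lid's top face; push or pinch the lid by it. With the sliding contacts and the lid's weight, the load on the case is about 1.3 times the push on the bar, plus 1 to 2 N.
- lid_lead (a point): Middle of the lid's bevelled leading edge (lid x = +98 mm, z = 3 mm). Behind the 20.5 mm lip there, the underside has a groove 7 mm wide, 3 mm deep, into which the ridge pops when the lid is home.
- ridge (a joint): The yellow ridge: a sprung bar at the closed end of the case, slides down when pressed. 0 = up, 0.004 m = fully down; the passing lip presses it 1.5 to 2.5 mm. It is up both before the lid reaches it and when the lid is home.
- vial_1: Glass vial with red flip-off cap, 21 mm diameter, 44 mm tall, some 30 g, standing. Origin: centre of its underside, z up.
- vial_2: Glass vial with blue cap, 24 mm diameter, 51 mm tall, standing; stays where it is. Origin: centre of underside.
- vial_3: Glass vial with green cap, 26 mm diameter, 39 mm tall, standing; stays where it is. Origin: centre of underside.
- oximeter: White and grey finger oximeter, 33x57x31 mm, right of the case; stays. Origin: centre of underside.
- notepad: Notepad, 100x68x12 mm, right of the case; stays. Origin: centre of underside.
- syringe_10: Syringe, 28x121x23 mm, lying behind the case; stays. Origin: centre of underside.

How it is judged:
By the outcome, as a careful person would: the job done as asked, in the order asked, and still so for the second after the job is handed in, with the robot touching nothing.
It also fails if it takes over 67 s, if anything falls off the work surface, if the arm or the gripper's body presses on something with over 40 N, if the wrist force passes 120 N, or if a joint passes its speed limit or range.

### The arm

A 6-joint arm with a two-finger parallel gripper is mounted at the origin on a cart in front of the work surface, level with it; the furniture and walls round the work are solid. World frame = base frame: x ahead of the robot, y to its left, z up, the work surface at z = 0. Lengths are in m, angles in rad, forces in N, time in s.
With the tool pointing down it reaches from about 0.225 to 0.875 m from the base axis. Payload 3.4 kg.
Tool frame: the origin (TCP) lies at the very end of the fingers, on their centre line; the grasp point (between the pads) lies 19 mm behind it; z points along the fingers, y is the line along which they close (so a half turn about z gives the same grasp; the last joint's range is limited). The gripper opens to 85 mm and grips with 20 to 120 N. Pads are 22 mm wide; open, the fingers measure 114 mm over their backs; the gripper's body (76 mm by 85 mm) begins 54 mm behind the grasp point. The pads swing forward as they close: fully open they stand 13 mm farther back than shut.
Start: joints at [0.985, 0.276, 1.505, -0, 1.361, -0.121], TCP at [0.258, 0.514, 0.231] pointing down, gripper open.
Joint ranges: [-2.89, 2.89], [-0.75, 2.08], [0.22, 2.7], [-1.18, 4.32], [0.11, 2.71], [-2.7, 2.7]. Speed limits (rad/s): [2.57, 2.57, 3.14, 3.14, 3.14, 3.14].

### API

Orientations are given as a unit quaternion [w, x, y, z].
In Python, from rig import readout, vision, manip gives the robot as it stands.
- The arm moves only by the shell command python3 -m handwheel 'ROWS' [FORCE]. ROWS is JSON, a list of rows, each a list of 3 entries, a list of its own where there are three numbers: the shift along the tool's x, y, z in mm, then the turn, a rotation vector about the tool's x, y, z in units of 6 degrees (1.0 is 6 degrees), then the closure, from -1 (fully open) to 1 (shut), so that 0 is half open. A call has 1 to 20 rows; each row shifts and turns the commanded pose from where the row before left it, along the tool's axes as they then stand; what a row does not reach is not made up. A row lasts 1/8 s, in which the tool goes at most 62.5 mm and 10.7 degrees, less where a joint would pass 70% of its speed; a pose out of reach is approached as far as the arm can. A call is refused whole if a number of a shift passes 62.5 or a number of a turn 1, either way. A call with a gripper value outside its range is refused whole. The fingers move at their own pace and stop on an object; FORCE is the grip in N (left out, the last holds). Time passes only in rows, so rows that do not move let the fingers close. It gives the time, the measured TCP pose, the force, the opening and the grip force at its end, in the units of the state.
- readout.get_state(): the state, without advancing time (a new reading comes with each control period).
- vision.get_image(name): name is "scene" or "top"; returns the picture (420x560x3 uint8, blue, green, red); there is no depth.
- vision.camera_params(name): a dict with "intrinsics" (3x3 intrinsics, pixels), "rvec" (rotation vector, rad) and "tvec" (3), from world to camera coordinates, as OpenCV has them. Camera axes: x right, y down, z forward; pixel columns grow to the right and rows downward; lengths in m; the calibration is good to about 2 mm. A picture is of the moment at which its call begins. camera_params takes no time and is no camera call.
- manip.sign_off(): hands the job in; it is judged then, once.
The state is a dict: "clock": time; "qpos": joint angles; "qd": joint speeds; "effort": joint torques, N m; "position": TCP position; "ee_rot": TCP orientation; "contact_force": force on the tool from outside, world axes, zero at the start; "moment": the same for the moment, N m; "width": finger opening in m; "gripper_force": force on a finger pad.
Only numpy, scipy, OpenCV 4.12 (cv2) and the standard library are available. Lean on these libraries where they do the work, as an engineer would, in place of code of your own. Each camera call takes 0.05 s, during which the arm holds its last target. There are 200 camera calls.

## Working session

There is one attempt and no reset: what is moved stays moved. The work goes in short steps, Python scripts to look and compute and a shell command to move; the robot and the scene stay as the last step left them, time stands still between calls to the robot, and variables do not carry over. Pictures are saved under pics/ and viewed, at most 10 in all, crops included, and the job is handed in when it is done.

```bash
mkdir -p pics; cat > h.py <<'E'
import numpy as np, cv2
from rig import readout, vision, manip
from scipy.spatial.transform import Rotation as R
def snap(n,f): 
    im=vision.get_image(n); cv2.imwrite('pics/'+f,im); return im
def proj(n,p):
    c=vision.camera_params(n); return cv2.projectPoints(np.array(p,float).reshape(-1,3),np.array(c['rvec']),np.array(c['tvec']),np.array(c['intrinsics']),None)[0].reshape(-1,2)
def ray(n,u,v,z):
    c=vision.camera_params(n); M=cv2.Rodrigues(np.array(c['rvec'],float))[0]; t=np.array(c['tvec'],float).ravel()
    o=-M.T@t; d=M.T@np.linalg.inv(np.array(c['intrinsics']))@np.array([u,v,1.]); return o+d*(z-o[2])/d[2]
def st():
    s=readout.get_state(); return s
E
python3 - <<'E'
from h import *
snap('top','t0.png');snap('scene','s0.png')
for n in('top','scene'):
    c=vision.camera_params(n);M=cv2.Rodrigues(np.array(c['rvec'],float))[0];print(n,-M.T@np.ravel(c['tvec']),M[2],c['intrinsics'])
s=st();print(s)
print(R.from_quat(np.roll(s['ee_rot'],-1)).as_matrix().round(3))
E
```

```text
top [ 0.30132604 -0.05942924  1.36490361] [ 0.20333864  0.02802804 -0.97870722] [[505.46477873   0.         288.21112014]
 [  0.         505.46477873 207.93077019]
 [  0.           0.           1.        ]]
scene [-0.32421049  0.52898273  0.9835806 ] [ 0.64332368 -0.40928861 -0.64700656] [[539.8204784    0.         288.9290724 ]
 [  0.         539.8204784  209.46821999]
 [  0.           0.           1.        ]]
{'clock': 0.1, 'qpos': array([ 9.84996520e-01,  2.76543315e-01,  1.50601941e+00, -3.01710927e-06,
        1.36071843e+00, -1.21011126e-01]), 'qd': array([-0.00095478, -0.00262418, -0.00175601, -0.00237076,  0.00082641,
        0.00297839]), 'effort': array([ 3.02361223e-03, -4.17701948e+01, -2.46404868e+01,  1.06206537e-04,
        5.81230677e-03,  2.32728588e-06]), 'position': array([0.25747728, 0.51359109, 0.2305145 ]), 'ee_rot': array([-2.90806192e-04,  2.30307767e-01,  9.73117475e-01, -7.92584421e-04]), 'contact_force': array([ 0.67413478,  0.02060253, -0.4858934 ]), 'moment': array([ 0.07828711,  0.01068112, -0.03142748]), 'gripper_force': 0.0, 'width': 0.08553900491553326}
[[-0.894  0.448 -0.001]
 [ 0.448  0.894 -0.001]
 [ 0.    -0.002 -1.   ]]
```

View pics/t0.png

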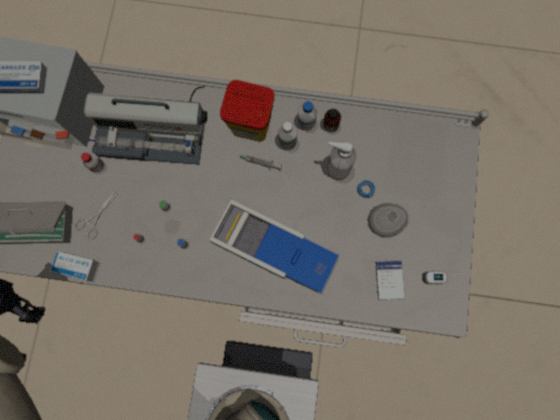

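View pics/s0.png

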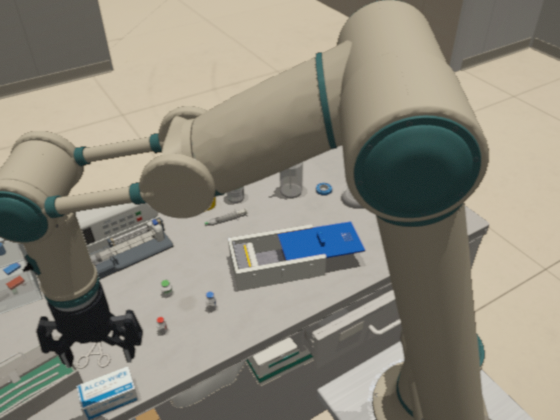

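The top view shows the red vial at (138,238), blue at (182,243), green at (164,205). The case runs from its closed end near (228,222) to the lid's tail near (325,280). I'll enlarge that area.

```bash
python3 - <<'E'
import cv2
a=cv2.imread('pics/t0.png')
cv2.imwrite('pics/c1.png',cv2.resize(a[195:300,205:345],None,fx=5.5,fy=5.5,interpolation=cv2.INTER_CUBIC))
cv2.imwrite('pics/c2.png',cv2.resize(a[195:255,125:195],None,fx=8,fy=8,interpolation=cv2.INTER_CUBIC))
E
```

```text
(no output)
```

View pics/c1.png

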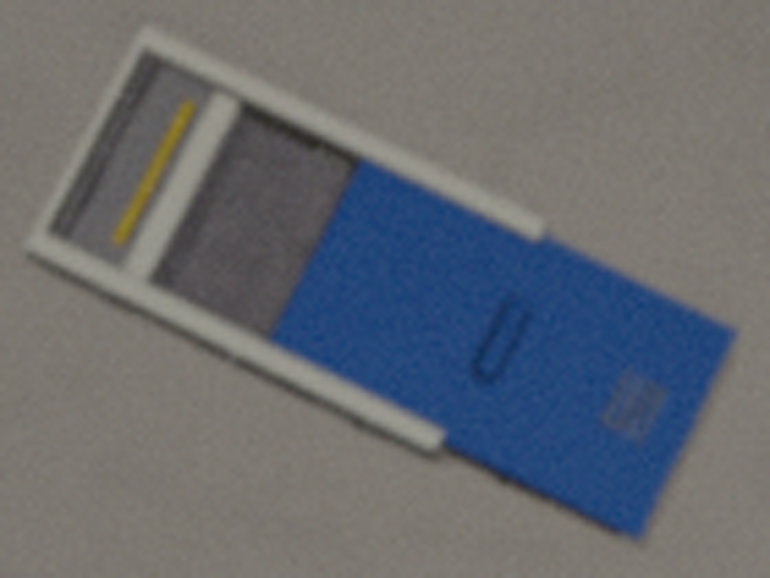

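View pics/c2.png

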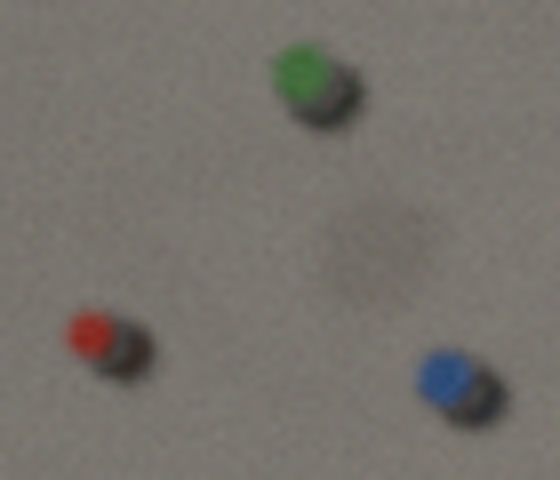

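The first crop shows the case's outer corners at (145,28), (30,245), (545,232) and (440,450), the lid's leading corners at (360,160) and (275,335), and the bar at (501,338). In the second, the caps are at red (92,336), blue (446,378) and green (304,73).

```bash
python3 - <<'E'
from h import *
f=lambda x,y,z,k=5.5,u=205,v=195: ray('top',u+(x+.5)/k-.5,v+(y+.5)/k-.5,z)[:2]*1000
for n,a in dict(red=(92,336,.044),blue=(446,378,.051),green=(304,73,.039)).items(): print(n,f(*a,8,125,195).round(1))
A=f(145,28,.063);B=f(30,245,.063);C=f(545,232,.063);D=f(440,450,.063)
L1=f(360,160,.058);L2=f(275,335,.058);T1=f(735,330,.058);T2=f(640,540,.058);b=f(501,338,.0745)
print('corners',A,B,C,D);print('L',L1,L2,T1,T2,'bar',b)
print('lens',np.linalg.norm(A-C),np.linalg.norm(B-D),np.linalg.norm(A-B),np.linalg.norm(C-D),np.linalg.norm(L1-L2),np.linalg.norm(L1-T1))
d=(A+B-C-D)/2+(L1+L2-T1-T2)/2; d/=np.linalg.norm(d);print('yaw',np.degrees(np.arctan2(d[1],d[0])))
for p,q in((A,C),(B,D),(L1,T1),(L2,T2)): print(np.degrees(np.arctan2(*(p-q)[::-1])))
O=(C+D)/2+100*d;O2=(A+B)/2-117*d;print('O',O,O2)
n=np.array([-d[1],d[0]])
for p in(L1,L2,T1,T2,b): print('case xy',(p-(O+O2)/2)@d,(p-(O+O2)/2)@n)
E
```

```text
red [444.  365.4]
blue [445.6 245.6]
green [541.9 314.3]
corners [573.03310225 130.67279641] [461.79788974 167.58531125] [501.44599924 -72.54669734] [393.19491083 -37.62124161]
L [524.44712059  19.40561453] [436.13957282  46.92876406] [ 468.32246391 -167.40502697] [ 365.23993484 -135.22622819] bar [447.52671567 -58.70844304]
lens 215.459685223704 216.370279962803 117.19985603523953 113.7457058446251 92.49727970976845 195.0594598143756
yaw 71.03051588490911
70.59442610794058
71.51460846846375
73.27783604480278
68.73266983899768
O [479.8269073   39.48521452] [479.38294685  38.48310855]
case xy -3.9386659191360778 -48.77118753056327
case xy -6.615898857207442 43.68733926660373
case xy -198.84809992605528 -56.420069682774454
case xy -201.925345599655 51.52442276352031
case xy -102.81458744503439 -1.4202971069563426
```

```bash
python3 -m handwheel '[[[-39,-8,10],[0,0,0],-1],[[-39,-8,10],[0,0,0],-1],[[-39,-8,10],[0,0,0],-1],[[-39,-8,10],[0,0,0],-1],[[-39,-8,10],[0,0,0],-1],[[-39,-8,10],[0,0,0],-1],[[0,0,0],[0,0,1],-1],[[0,0,0],[0,0,1],-1],[[0,0,0],[0,0,1],-1],[[0,0,0],[0,0,1],-1],[[0,0,0],[0,0,1],-1],[[0,0,0],[0,0,1],-1],[[0,0,0],[0,0,1],-1],[[0,0,0],[0,0,1],-1],[[0,0,0],[0,0,1],-1],[[0,0,0],[0,0,1],-1],[[0,0,0],[0,0,1],-1],[[0,0,0],[0,0,1],-1],[[0,0,0],[0,0,1],-1],[[0,0,0],[0,0,0.7],-1]]' 20
cat >> h.py <<'E'
def go(x,y,z=None):
    s=st();M=R.from_quat(np.roll(s['ee_rot'],-1)).as_matrix();p=np.array(s['position'])*1000
    q=np.array([x,y,p[2] if z is None else z]);print('pos',p.round(1),'yaw of tool y',np.degrees(np.arctan2(M[1,1],M[0,1])).round(2),'tilt',M[:,2].round(3),'tool shift',(M.T@(q-p)).round(1),'q',s['qpos'].round(2),'t',s['clock'],'w',s['width'],'F',s['contact_force'].round(2))
def case(x,y,a=71.0,O=(479.6,39.)):
    c,s=np.cos(np.radians(a)),np.sin(np.radians(a));return O[0]+c*x-s*y,O[1]+s*x+c*y
E
python3 - <<'E'
from h import *
go(444,365.4)
snap('scene','s1.png');a=snap('top','t1.png')
E
```

```text
clock: 2.6
position: [0.4451, 0.366, 0.1708]
ee_rot: [-0.0, 0.814, 0.581, -0.001]
contact_force: [-0.0, 1.4, 0.1]
width: 0.086
gripper_force: 0.0
pos [445.1 366.  170.8] yaw of tool y -18.98 tilt [-0.001 -0.001 -1.   ] tool shift [-0.9 -0.8  0. ] q [0.57 0.32 1.6  0.   1.23 0.9 ] t 2.6 w 0.08602122595874412 F [-0.04  1.37  0.12]
```

View pics/s1.png

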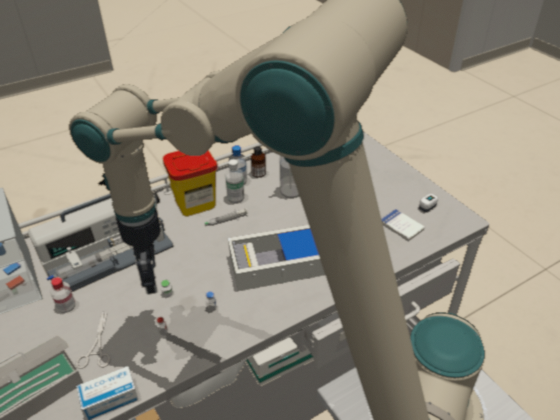

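The tool is above and behind the red vial at (161,323), and nothing is in its way. I'll cross-check the vial position using colour centroids in both views.

```bash
python3 - <<'E'
from h import *
for n,f,(r0,r1,c0,c1) in(('scene','pics/s0.png',(305,335,145,175)),('top','pics/t0.png',(225,250,125,150))):
    a=cv2.imread(f).astype(int)[r0:r1,c0:c1]; m=(a[...,2]>a[...,1]+50);v,u=np.nonzero(m);print(n,m.sum(),u.mean()+c0,v.mean()+r0,ray(n,u.mean()+c0,v.mean()+r0,.042)[:2]*1000)
E
```

```text
scene 36 159.86111111111111 319.3888888888889 [449.81860158 368.20443854]
top 21 135.85714285714286 236.1904761904762 [445.1288978  366.77628981]
```

```bash
python3 -m handwheel '[[[0,0,40],[0,0,0],-1],[[0,0,40],[0,0,0],-1],[[0,0,35],[0,0,0],-1],[[0,0,25],[0,0,0],-1],[[0,0,15],[0,0,0],-1],[[0,0,10],[0,0,0],-1],[[0,0,0],[0,0,0],-1],[[0,0,0],[0,0,0],1],[[0,0,0],[0,0,0],1],[[0,0,0],[0,0,0],1],[[0,0,0],[0,0,0],1],[[0,0,0],[0,0,0],1],[[0,0,0],[0,0,0],1],[[0,0,0],[0,0,0],1]]' 25
python3 - <<'E'
from h import *
go(*case(30,-1),160)
E
```

```text
clock: 4.45
position: [0.4457, 0.3664, 0.0068]
ee_rot: [0.0, 0.813, 0.582, 0.0]
contact_force: [-0.5, -0.1, 6.0]
width: 0.0205
gripper_force: 24.7
pos [445.7 366.4   6.8] yaw of tool y -18.83 tilt [ 0.001  0.    -1.   ] tool shift [-268.8  138.9 -153.3] q [0.57 0.49 1.8  0.   0.85 0.9 ] t 4.45 w 0.020490988512216996 F [-0.49 -0.09  5.97]
```

```bash
python3 -m handwheel '[[[0,0,-20],[0,0,0],1],[[0,0,-40],[0,0,0],1],[[0,0,-45],[0,0,0],1],[[0,0,-40],[0,0,0],1],[[-15,8,-8],[0,0,0],1],[[-35,18,0],[0,0,0],1],[[-40,21,0],[0,0,0],1],[[-40,21,0],[0,0,0],1],[[-40,21,0],[0,0,0],1],[[-40,21,0],[0,0,0],1],[[-35,18,0],[0,0,0],1],[[-24,11,0],[0,0,0],1],[[0,0,0],[0,0,0],1],[[0,0,0],[0,0,0],1]]'
python3 - <<'E'
from h import *
go(*case(30,-1),160)
a=snap('top','t2.png');b=snap('scene','s2.png')
A=cv2.resize(a[190:300,200:345],(580,440),interpolation=cv2.INTER_CUBIC)
B=b[180:340,160:380];B=cv2.resize(B,(220*2,320));
o=np.zeros((440,800,3),np.uint8);o[:,:400]=A[:,:400];o[:320,400:]=B[:,:400];cv2.imwrite('pics/v2.png',o)
E
```

```text
clock: 6.2
position: [0.4892, 0.0669, 0.1583]
ee_rot: [-0.001, 0.813, 0.582, -0.001]
contact_force: [0.0, -0.4, -1.1]
width: 0.0204
gripper_force: 24.5
pos [489.2  66.9 158.3] yaw of tool y -18.87 tilt [-0.002  0.001 -1.   ] tool shift [ 0.4  1.  -1.7] q [-0.01  0.21  1.79  0.    1.14  0.32] t 6.2 w 0.020398986744911793 F [ 0.   -0.42 -1.1 ]
```

View pics/v2.png

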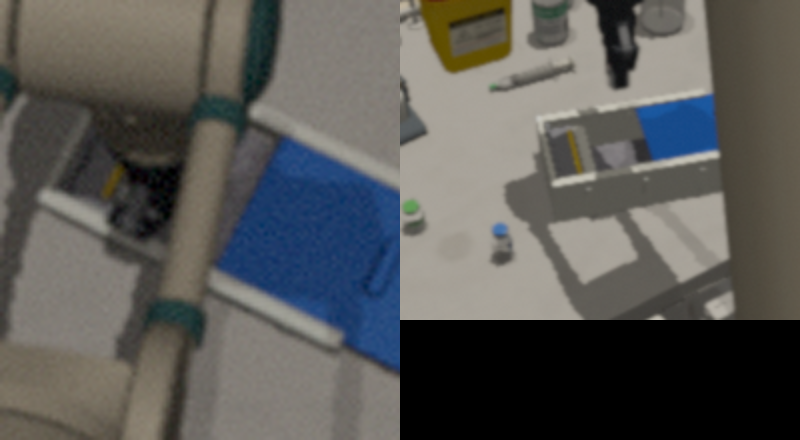

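The vial is in the grip (width 20 mm) above the case, with its opening clear below. The scene crop shows the closed-end corners at about (537,118) and (553,187), and the lid's leading edge from (636,106) to (651,160). I'll check the case pose against this view before lowering.

```bash
python3 - <<'E'
from h import *
px=lambda x,y:(160+(x-400)/2,180+y/2)
O=np.array(case(0,0));d=np.array([np.cos(np.radians(71)),np.sin(np.radians(71))]);n=np.array([-d[1],d[0]])
for x,y,z in((537,118,.063),(553,187,.063),(636,106,.058),(651,160,.058)):
    p=ray('scene',*px(x,y),z)[:2]*1000-O;print((p@d).round(1),(p@n).round(1))
E
```

```text
120.7 -59.9
119.9 59.3
-4.4 -58.4
-1.3 38.2
```

```bash
python3 -m handwheel '[[[0,1,35],[0,0,0],1],[[0,0,35],[0,0,0],1],[[0,0,25],[0,0,0],1],[[0,0,20],[0,0,0],1],[[0,0,15],[0,0,0],1],[[0,0,8],[0,0,0],1],[[0,0,5],[0,0,0],1],[[0,0,0],[0,0,0],1],[[0,0,0],[0,0,0],1]]'; python3 -m handwheel '[[[0,0,2],[0,0,0],1],[[0,0,0],[0,0,0],1],[[0,0,0],[0,0,0],1]]'
```

```text
clock: 7.42
position: [0.4915, 0.0665, 0.0168]
ee_rot: [0.0, 0.813, 0.582, 0.0]
contact_force: [0.3, -0.1, -0.4]
width: 0.0202
gripper_force: 24.5
clock: 7.8
position: [0.4912, 0.0664, 0.0144]
ee_rot: [0.0, 0.813, 0.582, 0.0]
contact_force: [0.6, 0.3, 0.5]
width: 0.0202
gripper_force: 24.5
```

```bash
for i in 1 2 3; do python3 -m handwheel '[[[0,0,1],[0,0,0],1],[[0,0,0],[0,0,0],1]]' | egrep 'pos|contact_f'; done
```

```text
position: [0.491, 0.0664, 0.0132]
contact_force: [0.2, -0.8, -0.5]
position: [0.4911, 0.0664, 0.0122]
contact_force: [-0.4, 0.0, 0.1]
position: [0.491, 0.0665, 0.0112]
contact_force: [0.2, -0.2, -0.4]
```

```bash
for i in 1 2 3; do python3 -m handwheel '[[[0,0,0.5],[0,0,0],1],[[0,0,0],[0,0,0],1]]' | egrep 'pos|contact_f'; done
```

```text
position: [0.4912, 0.0665, 0.0108]
contact_force: [-0.2, 0.2, 0.3]
position: [0.4912, 0.0664, 0.0108]
contact_force: [-1.9, -0.9, 5.8]
position: [0.4912, 0.0664, 0.0108]
contact_force: [-1.9, -0.2, 10.6]
```

```bash
python3 -m handwheel '[[[0,0,-0.8],[0,0,0],1],[[0,0,0],[0,0,0],0.3],[[0,0,0],[0,0,0],0.2],[[0,0,0],[0,0,0],0.2],[[0,0,0],[0,0,0],0.2],[[0,0,0],[0,0,0],0.2],[[0,0,-10],[0,0,0],0.2],[[0,0,-25],[0,0,0],0.2],[[0,0,-40],[0,0,0],0.2],[[0,0,-40],[0,0,0],0.2],[[0,0,-35],[0,0,0],0.2],[[0,0,0],[0,0,0],1],[[60,0,0],[0,0,0],1],[[60,0,0],[0,0,0],1],[[0,0,0],[0,0,0],1]]' 
python3 - <<'E'
from h import *
go(*case(-102,0),160)
a=snap('top','t3.png');b=snap('scene','s3.png')
A=cv2.resize(a[190:300,200:345],(580,440),interpolation=cv2.INTER_CUBIC)
B=cv2.resize(b[210:300,220:310],(360,360),interpolation=cv2.INTER_CUBIC)
o=np.zeros((440,800,3),np.uint8);o[:,:440]=A[:,:440];o[:360,440:]=B;cv2.imwrite('pics/v3.png',o)
E
```

```text
clock: 11.18
position: [0.5288, 0.1832, 0.1588]
ee_rot: [-0.001, 0.812, 0.584, -0.001]
contact_force: [0.0, -0.6, 0.2]
width: -0.0001
gripper_force: 0.0
pos [528.8 183.2 158.8] yaw of tool y -18.58 tilt [-0.004  0.001 -1.   ] tool shift [-254.4   -1.5   -1.1] q [0.21 0.3  1.65 0.   1.19 0.53] t 11.175 w -9.629857607536069e-05 F [ 0.02 -0.59  0.22]
```

View pics/v3.png

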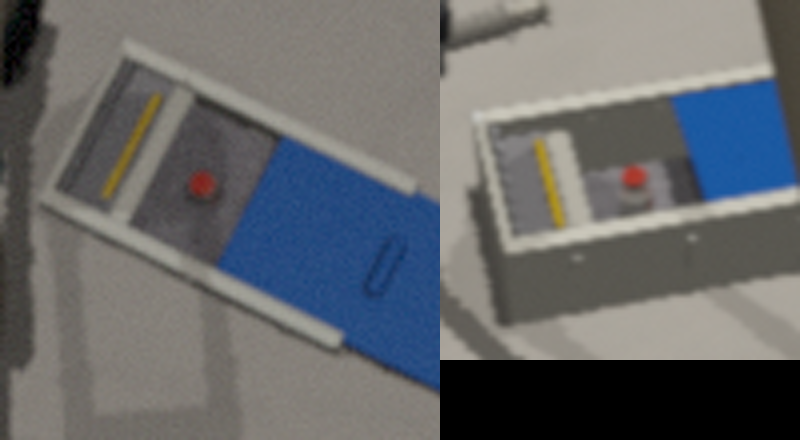

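The vial stands upright in the case, with its cap at (201,184) in the left panel and (633,178) in the right. The lid is unmoved, with the bar at (386,266) in the left panel. Next the shut fingers go behind the bar.

```bash
python3 - <<'E'
from h import *
O=np.array(case(0,0));d=np.array([np.cos(np.radians(71)),np.sin(np.radians(71))]);n=np.array([-d[1],d[0]])
p=ray('top',200+386/4-.4,190+266/4-.4,.0745)[:2]*1000-O;print(p@d,p@n)
go(*case(-128,-1),150)
E
python3 -m handwheel '[[[-20,0,0],[0,0,-0.06],1],[[-40,0,0],[0,0,0],1],[[-50,0,0],[0,0,0],1],[[-50,0,0],[0,0,0],1],[[-50,0,0],[0,0,0],1],[[-40,0,0],[0,0,0],1],[[-30,0,0],[0,0,0],1],[[0,0,0],[0,0,0],1],[[0,0,0],[0,0,0],1]]'
python3 - <<'E'
from h import *
go(*case(-128,-1),100)
E
```

```text
-103.84365533185847 -1.8441826392669605
pos [527.7 179.9 158.8] yaw of tool y -18.73 tilt [-0.005 -0.002 -1.   ] tool shift [-2.769e+02  1.000e-01  9.700e+00] q [ 0.2   0.3   1.65 -0.    1.19  0.53] t 11.275 w -0.0004608212537965797 F [-0.04  0.1  -1.11]
clock: 12.4
position: [0.44, -0.0854, 0.1603]
ee_rot: [-0.001, 0.812, 0.584, -0.0]
contact_force: [-0.0, -0.2, -0.0]
width: 0.0004
gripper_force: 0.0
pos [440.  -85.4 160.3] yaw of tool y -18.56 tilt [-0.001  0.001 -1.   ] tool shift [ 2.5 -1.9 60.3] q [-0.35  0.14  1.87  0.    1.13 -0.02] t 12.4 w 0.0003720892036644413 F [-0.02 -0.24 -0.  ]
```

```bash
python3 -m handwheel '[[[0,-1.3,25],[0,0,0.07],1],[[0,0,30],[0,0,0],1],[[0,0,25],[0,0,0],1],[[0,0,12],[0,0,0],1],[[0,0,5],[0,0,0],1],[[0,0,0],[0,0,0],1],[[0,0,0],[0,0,0],1]]'
cat > f.py <<'E'
from h import *
def f():
    s=st();d=np.array([np.cos(np.radians(71)),np.sin(np.radians(71)),0]);n=np.array([-d[1],d[0],0]);p=np.array(s['position'])*1000-np.array([*case(0,0),0]);F=np.array(s['contact_force'])
    print('t %.2f x %.2f y %.2f z %.2f  push %.2f lat %.2f up %.2f'%(s['clock'],p@d,p@n,p[2],-F@d,F@n,F[2]))
f()
E
python3 f.py
```

```text
clock: 13.28
position: [0.4405, -0.0853, 0.0643]
ee_rot: [0.001, 0.814, 0.582, 0.001]
contact_force: [0.4, -0.3, -0.1]
width: -0.0001
gripper_force: 0.0
t 13.28 x -130.25 y -3.46 z 64.31  push 0.13 lat -0.49 up -0.13
```

```bash
python3 -m handwheel '[[[4,-1,1],[0,0,0],1],[[3,0,0],[0,0,0],1],[[2,0,0],[0,0,0],1],[[2,0,0],[0,0,0],1],[[2,0,0],[0,0,0],1],[[2,0,0],[0,0,0],1]]' >/dev/null; python3 f.py;  python3 -m handwheel '[[[3,0,0],[0,0,0],1],[[4,0,0],[0,0,0],1],[[4,0,0],[0,0,0],1],[[4,0,0],[0,0,0],1]]' >/dev/null; python3 f.py
```

```text
t 14.03 x -115.40 y -1.77 z 62.63  push 1.05 lat -0.90 up -0.24
t 14.53 x -100.05 y -1.67 z 62.60  push 1.07 lat 0.33 up 0.64
```

Contact is made and the lid slides at about 1 N. I'll continue to just before the ridge.

```bash
python3 -m handwheel '[[[5,0,0],[0,0,0],1],[[5,0,0],[0,0,0],1],[[5,0,0],[0,0,0],1],[[5,0,0],[0,0,0],1]]' >/dev/null; python3 f.py;  python3 -m handwheel '[[[5,0,0],[0,0,0],1],[[5,0,0],[0,0,0],1],[[5,0,0],[0,0,0],1],[[4,0,0],[0,0,0],1],[[3,0,0],[0,0,0],1],[[2,0,0],[0,0,0],1],[[1,0,0],[0,0,0],1]]' >/dev/null; python3 f.py
```

```text
t 15.03 x -80.00 y -1.61 z 62.61  push 2.50 lat 0.14 up 0.60
t 15.90 x -55.28 y -1.59 z 62.62  push 2.30 lat -0.15 up 2.03
```

```bash
for i in 1 2 3 4 5 6; do python3 -m handwheel '[[[1,0,0],[0,0,0],1],[[1,0,0],[0,0,0],1]]' >/dev/null; python3 f.py; done
```

```text
t 16.15 x -53.35 y -1.57 z 62.59  push 2.45 lat 1.14 up 1.56
t 16.40 x -51.28 y -1.57 z 62.59  push 2.66 lat -0.27 up 1.68
t 16.65 x -49.23 y -1.59 z 62.58  push 3.28 lat 0.45 up 1.61
t 16.90 x -47.25 y -1.58 z 62.58  push 2.72 lat 0.61 up 2.21
t 17.15 x -45.24 y -1.56 z 62.59  push 2.45 lat -0.24 up 1.80
t 17.40 x -43.23 y -1.58 z 62.59  push 1.98 lat 0.04 up 2.42
```

```bash
for i in 1 2 3 4 5 6 7 8; do python3 -m handwheel '[[[1,0,0],[0,0,0],1]]' >/dev/null; python3 f.py; done
```

```text
t 17.52 x -42.24 y -1.56 z 62.59  push 1.64 lat -0.17 up 2.45
t 17.65 x -41.25 y -1.56 z 62.60  push 2.60 lat 0.13 up 1.64
t 17.77 x -40.24 y -1.56 z 62.59  push 2.37 lat 0.09 up 1.73
t 17.90 x -39.24 y -1.55 z 62.59  push 1.49 lat 0.75 up 1.82
t 18.02 x -38.24 y -1.54 z 62.59  push 2.66 lat 1.45 up 2.61
t 18.15 x -37.26 y -1.55 z 62.59  push 2.80 lat 1.27 up 1.50
t 18.27 x -36.25 y -1.55 z 62.59  push 2.06 lat 1.34 up 1.63
t 18.40 x -35.23 y -1.53 z 62.59  push 2.63 lat 0.48 up 1.36
```

```bash
for i in 1 2 3 4 5 6 7 8 9 10; do python3 -m handwheel '[[[1,0,0],[0,0,0],1]]' >/dev/null; python3 f.py; done
```

```text
t 18.52 x -34.24 y -1.57 z 62.60  push 3.13 lat 0.86 up 1.87
t 18.65 x -33.24 y -1.54 z 62.60  push 1.80 lat 0.63 up 2.50
t 18.77 x -32.25 y -1.54 z 62.59  push 2.78 lat 0.09 up 0.89
t 18.90 x -31.25 y -1.57 z 62.61  push 3.15 lat 0.24 up 2.20
t 19.02 x -30.23 y -1.56 z 62.60  push 1.21 lat 0.70 up 2.44
t 19.15 x -29.27 y -1.58 z 62.60  push 2.54 lat -0.27 up 1.73
t 19.27 x -28.65 y -1.71 z 62.69  push 5.31 lat -0.48 up 3.46
t 19.40 x -27.90 y -1.78 z 62.80  push 5.83 lat -0.19 up 3.36
t 19.52 x -27.13 y -1.84 z 62.87  push 6.27 lat 0.23 up 4.52
t 19.65 x -26.45 y -1.87 z 62.92  push 9.19 lat -0.41 up 5.01
```

The ridge was met at x≈-29, so home should be near -6.

```bash
for i in 1 2 3 4 5 6 7 8 9 10 11 12; do python3 -m handwheel '[[[1,0,0],[0,0,0],1]]' >/dev/null; python3 f.py; done
```

```text
t 19.77 x -25.88 y -1.87 z 62.93  push 9.98 lat -0.44 up 4.71
t 19.90 x -24.87 y -1.89 z 63.01  push 7.58 lat 0.77 up 6.32
t 20.02 x -23.40 y -1.83 z 62.98  push 6.38 lat 0.36 up 4.99
t 20.15 x -22.28 y -1.78 z 62.99  push 6.45 lat 0.99 up 5.77
t 20.27 x -21.25 y -1.76 z 63.00  push 7.15 lat 0.94 up 5.96
t 20.40 x -20.25 y -1.74 z 63.00  push 6.53 lat 1.32 up 5.57
t 20.52 x -19.23 y -1.73 z 63.02  push 7.41 lat 0.11 up 4.77
t 20.65 x -18.22 y -1.70 z 63.02  push 6.83 lat 0.72 up 5.60
t 20.77 x -17.21 y -1.67 z 63.00  push 6.40 lat 0.91 up 6.05
t 20.90 x -16.21 y -1.67 z 63.01  push 5.92 lat 0.23 up 5.82
t 21.02 x -15.18 y -1.68 z 63.02  push 5.95 lat 1.42 up 5.80
t 21.15 x -14.16 y -1.65 z 63.02  push 6.37 lat 0.75 up 6.59
```

```bash
python3 -m handwheel '[[[0.5,0,-0.4],[0,0,0],1]]' >/dev/null; python3 f.py; for i in 1 2 3 4 5; do python3 -m handwheel '[[[0.8,0,0],[0,0,0],1]]' >/dev/null; python3 f.py; done
```

```text
t 21.27 x -13.59 y -1.56 z 63.12  push 5.75 lat 0.59 up 0.29
t 21.40 x -12.87 y -1.46 z 63.05  push 6.48 lat -0.63 up 2.53
t 21.52 x -12.09 y -1.42 z 63.05  push 6.22 lat -0.38 up 3.38
t 21.65 x -11.31 y -1.36 z 63.04  push 5.68 lat 0.50 up 3.16
t 21.77 x -10.48 y -1.35 z 63.07  push 6.82 lat 1.26 up 3.49
t 21.90 x -9.68 y -1.33 z 63.05  push 5.56 lat -0.01 up 3.21
```

```bash
for i in 1 2 3 4 5 6 7 8; do python3 -m handwheel '[[[0.5,0,0],[0,0,0],1]]' >/dev/null; python3 f.py; done
```

```text
t 22.02 x -9.16 y -1.30 z 63.05  push 6.11 lat 0.59 up 3.13
t 22.15 x -8.59 y -1.30 z 63.05  push 5.21 lat 1.02 up 3.06
t 22.27 x -7.65 y -1.29 z 63.03  push 3.40 lat 0.86 up 2.38
t 22.40 x -6.23 y -1.57 z 62.96  push 0.19 lat -1.01 up -0.18
t 22.52 x -5.77 y -1.67 z 62.89  push 1.60 lat -0.00 up 0.70
t 22.65 x -5.71 y -1.67 z 62.94  push 2.41 lat -0.36 up 1.71
t 22.77 x -5.66 y -1.69 z 62.96  push 4.08 lat -1.56 up 1.00
t 22.90 x -5.56 y -1.83 z 62.97  push 5.69 lat -1.86 up -0.34
```

The ridge popped at x≈-7. The lid is now on the stop, and force rises about 1.6 N per 0.5 mm. I'll press up to 12 N.

```bash
for i in 1 2 3 4; do python3 -m handwheel '[[[0.5,0,0],[0,0,0],1],[[0,0,0],[0,0,0],1]]' >/dev/null; python3 f.py; done
```

```text
t 23.15 x -5.50 y -1.97 z 62.97  push 6.79 lat -1.94 up -0.21
t 23.40 x -5.47 y -1.98 z 62.98  push 8.19 lat -1.48 up 0.72
t 23.65 x -5.44 y -1.99 z 62.99  push 10.43 lat -1.56 up 1.37
t 23.90 x -5.43 y -2.03 z 63.01  push 11.47 lat -2.41 up 1.73
```

```bash
python3 -m handwheel '[[[0.3,0,0],[0,0,0],1],[[0,0,0],[0,0,0],1],[[0,0,0],[0,0,0],1],[[0,0,0],[0,0,0],1]]' >/dev/null; python3 f.py; python3 -m handwheel '[[[0,0,0],[0,0,0],1],[[0,0,0],[0,0,0],1],[[0,0,0],[0,0,0],1],[[0,0,0],[0,0,0],1]]' >/dev/null; python3 f.py
```

```text
t 24.40 x -5.41 y -2.00 z 62.99  push 12.88 lat -1.70 up 1.78
t 24.90 x -5.42 y -2.02 z 63.00  push 11.87 lat -2.36 up 0.35
```

The lid was held at about 12 N for a second. Next I back off along -x, lift and look.

```bash
python3 -m handwheel '[[[-2,0,0],[0,0,0],1],[[-3,0,0],[0,0,0],1],[[-5,0,0],[0,0,0],1],[[-10,0,0],[0,0,0],1],[[0,0,-20],[0,0,0],1],[[0,0,-40],[0,0,0],1],[[0,0,-40],[0,0,0],1],[[-45,0,-10],[0,0,0],1],[[-45,0,0],[0,0,0],1],[[-45,0,0],[0,0,0],1],[[-45,0,0],[0,0,0],1],[[0,0,0],[0,0,0],1],[[0,0,0],[0,0,0],1]]' 
python3 - <<'E'
from h import *
a=snap('top','t4.png');b=snap('scene','s4.png')
A=cv2.resize(a[190:300,200:345],(580,440),interpolation=cv2.INTER_CUBIC)
B=cv2.resize(b[210:300,220:310],(360,360),interpolation=cv2.INTER_CUBIC)
o=np.zeros((440,800,3),np.uint8);o[:,:440]=A[:,:440];o[:360,440:]=B;cv2.imwrite('pics/v4.png',o)
E
```

```text
clock: 26.52
position: [0.4152, -0.1529, 0.1729]
ee_rot: [-0.0, 0.814, 0.581, 0.0]
contact_force: [0.8, -0.1, -1.1]
width: -0.0002
gripper_force: 0.0
```

View pics/v4.png

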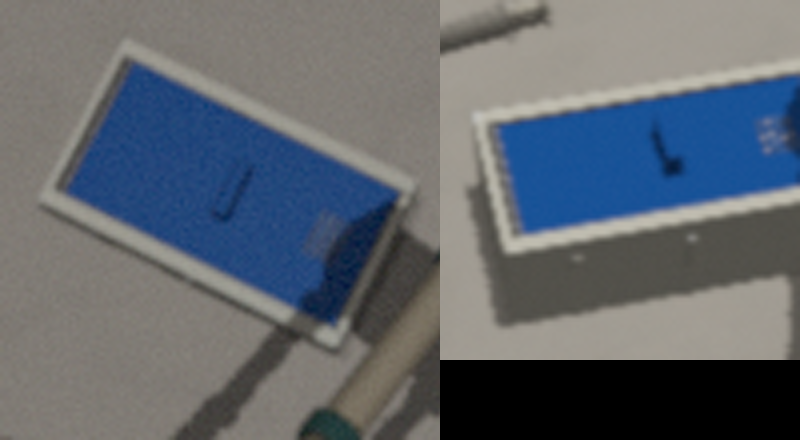

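The lid is fully home, with its leading edge at the stop near (95,125) in the left panel. The robot is clear of everything.

```bash
python3 -c "
from rig import manip;print(manip.sign_off())"
```

```text
the job is handed in; nothing more can be done
None
```

The red-capped vial was standing upright in the case when the lid went over it; the lid passed the ridge, reached the stop and was pressed at about 12 N (highest reading 12.9 N), and I handed the job in at about 27 s with the arm clear.

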